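# Feed a tin into the seaming chuck with the slide

### The job

Draw the seaming station's slide back by its black grip to make room, stand the blue-lidded tin upright in the lane between the white pusher and the seaming head, and let go of it. Then push it along the lane with the slide until it stands centred under the head between the two brass jaws (do not shift the tin with the gripper once it is under the head), and turn the chuck sleeve by its red handle, anticlockwise from above, until both jaws hold the tin tight. Leave the gold tins and the white bottle standing where they are.

Things in the scene. Friction and masses are not known exactly. Their poses are not given: they have to be found in the camera images.
- station: Fixed seaming station. Origin on the table under the chuck axis, z up. The lane runs along its y axis, from the pusher at -y to the chuck at y = 0. Deck (floor) 22 mm above the table. Blue base 110 mm wide, y = -290 to -40 mm. Two guide rails 62 mm apart inside, 6 mm thick, 18 mm above the deck, y = -201 to -46 mm.
- head (a point): Centre of the underside of the dark seaming disc (44 mm across) over the chuck axis, 97 mm above the table: the chuck cannot be loaded from above. Blue arm above it 36 mm wide, station y = 0 to 170 mm, z = 145 to 185 mm, black cap to 215 mm; column 38 mm across at y = 145 mm, 223 mm tall.
- chuck (a point): Point on the chuck axis, on the deck (22 mm above the table): where the centre of the tin's underside must stand, in the middle of a thin yellow ring 61 mm across painted on the grey deck. Axes as the station's.
- pusher (a joint): Slide of the pusher, m: 0 drawn fully back, grows as it moves towards the chuck (+y of the station), limit 0.175. Its front face is at station y = -187 mm + value, so a tin of 27 mm radius touching it is centred in the chuck at 0.160; there is no stop there. Stays where it is left; moves with about 2 N.
- pusher_face (a point): Centre of the white pusher's front face (50 mm wide, from 4 to 30 mm above the deck); it faces +y of the station. The grip is joined to it by a low bar 24 mm wide, 16 mm above the deck.
- pusher_grip (a point): On the axis of the slide's upright black grip, 82 mm above the table, 62 mm behind the pusher's face. The grip measures 20 mm along the lane by 28 mm across it and its top is 100 mm above the table.
- sleeve (a joint): Turn of the chuck sleeve, rad: 0 open, grows anticlockwise seen from above, limit 1.1. The two jaws are coupled to it, each moving in 10 mm per rad; each jaw face stands 35 mm from the axis at 0, so they meet a 54 mm tin at about 0.8. Stays where it is left; needs about 1.5 N at the handle until the jaws meet the tin.
- handle_top (a point): Top centre of the sleeve's upright red handle, a round bar 16 mm across, 115 mm from the chuck axis, from 21 to 92 mm above the table. It goes round with the sleeve: at joint value 0 it lies at 135 degrees from the station's +x axis (anticlockwise), at value v at 135 degrees + v.
- jaw_near: Brass jaw on the station's -x side; its origin is the foot of its gripping face (32 mm along the lane, up to 37 mm above the deck) and it moves along +x of the station as the sleeve turns; a 20 mm wide foot reaches 40 mm outward from the face.
- jaw_far: Brass jaw on the station's +x side, mirrored; moves along -x of the station.
- tray: Fixed white tray 190 x 190 mm, floor 4 mm thick, rim 12 mm high; origin at the centre of its underside. Four tins stand in it, 90 mm apart in a square.
- tin_blue: Tin to be seamed: gold with a blue lid, 54 mm across, 60 mm tall, about 0.16 kg; closed and solid. Origin at the centre of its underside, z up its axis.
- tin_b: Bystander tin, same size as tin_blue (54 mm across, 60 mm tall, 0.16 kg) but plain gold all over, standing in the tray; origin at the centre of its underside.
- tin_c: Bystander tin, same size as tin_blue (54 mm across, 60 mm tall, 0.16 kg) but plain gold all over, standing in the tray; origin at the centre of its underside.
- tin_d: Bystander tin, same size as tin_blue (54 mm across, 60 mm tall, 0.16 kg) but plain gold all over, standing in the tray; origin at the centre of its underside.
- sanitiser: Bystander: white bottle with blue cap, 52 mm across, 120 mm tall, standing on the table beside the lane on the robot's side; origin at the centre of its underside.
Things that resemble listed ones, but are neither listed nor needed, are in the scene too. What is shaped like the tin_blue but pink or turquoise is not meant.

How it is judged:
By the outcome, as a careful person would: the job done as asked, in the order asked, and still so for the second after the job is handed in, with the robot touching nothing.
It also fails if it takes over 72 s, if anything falls off the work surface, if the arm or the gripper's body presses on something with over 40 N, if the wrist force passes 120 N, or if a joint passes its speed limit or range.

### The arm

A 6-joint arm with a two-finger parallel gripper is mounted at the origin on the work surface. World frame = base frame: x ahead of the robot, y to its left, z up, the work surface at z = 0. Lengths are in m, angles in rad, forces in N, time in s.
With the tool pointing down it reaches from about 0.375 to 0.9 m from the base axis. Payload 3.1 kg.
Tool frame: the origin (TCP) lies on the centre line of the jaws, within the pads' length; the fingertips stand r.tcp_to_tips ahead of it and the grasp point (between the pads) lies 2 mm behind it (r.tcp_to_tips is the distance from the TCP to the fingertips, in m); z points along the fingers, y is the line along which they close (so a half turn about z gives the same grasp; the last joint's range is limited). The gripper opens to 87 mm and grips with 3 to 60 N. Pads are 19 mm wide; open, the fingers measure 117 mm over their backs; the gripper's body (75 mm by 190 mm) begins 51 mm behind the grasp point.
Start: joints at [-1.444, 0.527, 1.433, -0, 1.181, -0.178], TCP at [0.188, -0.596, 0.24] pointing down, gripper open.
Joint ranges: [-3.08, 3.08], [-0.75, 2.2], [0.22, 2.44], [-1.43, 4.57], [0, 2.65], [-2.85, 2.85]. Speed limits (rad/s): [2.79, 2.79, 3.14, 3.14, 3.14, 3.14].

### API

Orientations are given as a unit quaternion [x, y, z, w].
In Python, from workcell import r gives the robot as it stands.
- The arm moves only by the tool jog_arm, never from a script. Its argument "commands" is a list of rows, each a list of 7 numbers: the shift along the tool's x, y, z normalised to -1 to 1, where 1 is 0.03 m, then the turn, a rotation vector about the tool's x, y, z normalised to -1 to 1, where 1 is 0.08 rad, then the closure, from 0 (fully open) to 1 (shut). A call has 1 to 10 rows; each row shifts and turns the commanded pose from where the row before left it, along the tool's axes as they then stand; what a row does not reach is not made up. A row lasts 1/8 s, in which the tool goes at most 62.5 mm and 10.7 degrees, less where a joint would pass 70% of its speed; a pose out of reach is approached as far as the arm can. A call with a number of a shift or a turn outside -1 to 1 is refused whole. A call with a gripper value outside its range is refused whole. The fingers move at their own pace and stop on an object; "grip_force" is the grip in N (left out, the last holds). Time passes only in rows, so rows that do not move let the fingers close. It gives the time, the measured TCP pose, the force, the opening and the grip force at its end, in the units of the state.
- r.observe(): the state, without advancing time (a new reading comes with each control period).
- r.get_image(name): name is "scene" or "top" or "wrist"; returns the picture (480x640x3 uint8, red, green, blue); there is no depth.
- r.camera_model(name): a dict with "fovy" (degrees; the focal length in pixels is half the picture's height over the tangent of half this angle, whatever the lens; pixels are square), "cx", "cy" (the principal point, pixels), "extrinsics" (4x4, takes a point from camera to world coordinates). Camera axes: x right, y up, looking along -z (the intrinsics and any distortion apply to the point x, -y, -z); pixel columns grow to the right and rows downward; lengths in m; the calibration is good to about 2 mm. A picture is of the moment at which its call begins: read the wrist's pose just before it. camera_model takes no time and is no camera call; for the wrist camera it gives the pose at the moment of the call.
- r.hand_in(): hands the job in; it is judged then, once.
The state is a dict: "t": time; "qpos": joint angles; "qd": joint speeds; "joint_efforts": joint torques, N m; "eef_pos": TCP position; "orientation": TCP orientation; "wrist_force": force on the tool from outside, world axes, zero at the start; "torque": the same for the moment, N m; "finger_gap": finger opening in m; "grasp_force": force on a finger pad.
Only numpy, scipy, OpenCV 4.12 (cv2) and the standard library are available. Lean on these libraries where they do the work, as an engineer would, in place of code of your own. Each camera call takes 0.05 s, during which the arm holds its last target. There are 200 camera calls.

## Working session

There is one attempt and no reset: what is moved stays moved. The work goes in short steps, Python scripts to look and compute and a tool call to move; the robot and the scene stay as the last step left them, time stands still between calls to the robot, and variables do not carry over. Pictures are saved under pics/ and viewed, at most 12 in all, crops included, and the job is handed in when it is done.

Besides the shell and the picture viewer there is one more tool, called after "Emit:" as name(argument=value, ...) on one line, values as JSON. jog_arm: Moves the arm, as the interface text tells. Its arguments: {"type":"object","properties":{"commands":{"type":"array","items":{"type":"array","items":{"type":"number","minimum":-1,"maximum":1}}},"grip_force":{"type":"number"}},"required":["commands"]}

```bash
ls; mkdir -p pics
python3 - <<'E'
from workcell import r
import cv2,numpy as np
print(r.observe(), r.tcp_to_tips)
for n in("scene","top"):
    im=r.get_image(n); cv2.imwrite(f"pics/{n}0.png",im[:,:,::-1]); m=r.camera_model(n); print(n,m)
print(r.camera_model("wrist"))
E
```

```text
pics
{'t': 0.0, 'qpos': array([-1.44451686e+00,  5.28475610e-01,  1.43393247e+00, -2.83122235e-05,
        1.18141693e+00, -1.78493042e-01]), 'qd': array([ 0.0002355 , -0.00052021,  0.00148542,  0.00044493,  0.00021662,
       -0.00189171]), 'joint_efforts': array([-5.67322513e-04, -4.40046394e+01, -1.76589417e+01,  6.33421121e-02,
        5.82394504e-02, -1.68278493e-04]), 'eef_pos': array([ 0.18748025, -0.59546222,  0.23855622]), 'orientation': array([ 9.88410232e-01,  1.51802393e-01,  1.60505256e-05, -1.11613926e-03]), 'wrist_force': array([-0.41246148, -0.05884438,  0.35834679]), 'torque': array([-0.00953124,  0.01552638, -0.00255386]), 'grasp_force': 0.0, 'finger_gap': 0.08717024905685658} 0.017
scene {'fovy': 45.660582034019, 'cx': 305.3225570279068, 'cy': 239.9509476739421, 'extrinsics': array([[-2.46677922e-03, -7.80902845e-01,  6.24647630e-01,
         1.32513553e+00],
       [ 9.99993509e-01, -3.56678230e-03, -5.09963096e-04,
        -7.89195647e-02],
       [ 2.62621374e-03,  6.24642318e-01,  7.80906575e-01,
         1.06345653e+00],
       [ 0.00000000e+00,  0.00000000e+00,  0.00000000e+00,
         1.00000000e+00]])}
top {'fovy': 50.81490813924158, 'cx': 321.3278470681183, 'cy': 240.081597454811, 'extrinsics': array([[ 0.00393369,  0.99663508, -0.08187208,  0.46243319],
       [-0.9999575 ,  0.00460306,  0.00798869, -0.0695763 ],
       [ 0.00833867,  0.08183717,  0.99661083,  1.30787654],
       [ 0.        ,  0.        ,  0.        ,  1.        ]])}
{'fovy': 66.082346741167, 'cx': 323.57718425307166, 'cy': 241.67817155268972, 'extrinsics': array([[ 0.30187133,  0.92435909,  0.23331087,  0.25079245],
       [-0.95334455,  0.29341098,  0.07102233, -0.57671311],
       [-0.00280584, -0.24386525,  0.96980507,  0.38324965],
       [ 0.        ,  0.        ,  0.        ,  1.        ]])}
```

View pics/scene0.png

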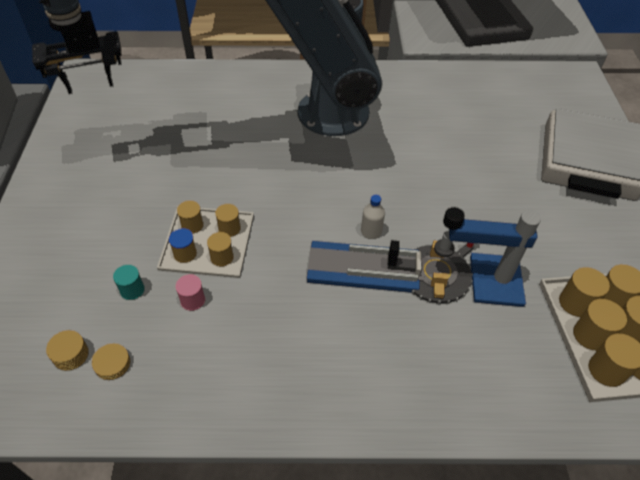

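View pics/top0.png

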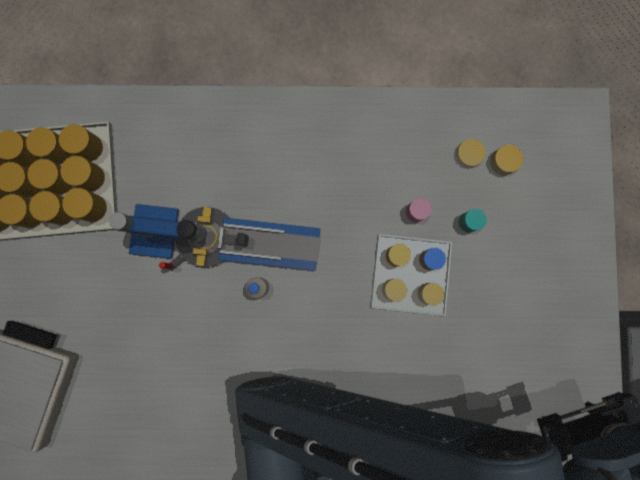

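The scene view shows the arm at the top and the tray of four tins, with the blue lid at (182,240). The station's grip is at (394,253), the head's cap at (454,218) and the red handle at (470,244). In the top view the blue lid is at (433,258), the grip at (242,240), the red handle at (165,266) and the bottle at (255,288). The slide is currently forward, near the chuck.

```bash
cat > h.py <<'E'
import cv2,numpy as np
from workcell import r
def ray(n,u,v,m=None):
    m=m or r.camera_model(n); f=240/np.tan(np.radians(m["fovy"])/2); E=m["extrinsics"]
    d=E[:3,:3]@np.array([(u-m["cx"])/f,-(v-m["cy"])/f,-1]); return E[:3,3],d/np.linalg.norm(d)
def onz(n,u,v,z,m=None):
    o,d=ray(n,u,v,m); return o+d*(z-o[2])/d[2]
def tri(a,b):
    A=np.zeros((3,3));y=np.zeros(3)
    for o,d in(a,b):
        P=np.eye(3)-np.outer(d,d);A+=P;y+=P@o
    p=np.linalg.solve(A,y); return p,[round(1e3*np.linalg.norm(np.cross(p-o,d)),1) for o,d in(a,b)]
def proj(n,p,m=None):
    m=m or r.camera_model(n); f=240/np.tan(np.radians(m["fovy"])/2); E=m["extrinsics"]
    q=E[:3,:3].T@(np.array(p)-E[:3,3]); return m["cx"]-f*q[0]/q[2], m["cy"]+f*q[1]/q[2]
def blobs(im,lo,hi,amin=15):
    k=cv2.inRange(cv2.cvtColor(im,cv2.COLOR_RGB2HSV),lo,hi)
    n,l,s,c=cv2.connectedComponentsWithStats(k)
    return [(tuple(c[i].round(1)),tuple(s[i].tolist())) for i in range(1,n) if s[i][4]>=amin],k
E
python3 - <<'E'
from h import *
S=cv2.imread("pics/scene0.png");T=cv2.imread("pics/top0.png")
for n,I in(("scene",S),("top",T)):
    im=I[:,:,::-1].copy()
    for c,lo,hi in(("blue",(100,120,40),(125,255,255)),("red",(0,150,60),(6,255,255)),("red2",(172,150,60),(180,255,255))):
        print(n,c,blobs(im,lo,hi,8)[0])
a=cv2.resize(T[195:305,110:330],None,fx=3.6,fy=3.6,interpolation=cv2.INTER_CUBIC)[:,:800]
cv2.imwrite("pics/c1.png",a)
b=cv2.resize(S[190:310,300:540],None,fx=3.3,fy=3.3,interpolation=cv2.INTER_CUBIC)
cv2.imwrite("pics/c2.png",b)
E
```

```text
scene blue [((np.float64(16.4), np.float64(46.1)), (0, 0, 51, 89, 2337)), ((np.float64(132.5), np.float64(14.1)), (78, 0, 103, 32, 2709)), ((np.float64(189.6), np.float64(8.0)), (185, 0, 11, 23, 148)), ((np.float64(613.1), np.float64(14.6)), (579, 0, 61, 32, 1674)), ((np.float64(375.2), np.float64(200.0)), (371, 195, 10, 11, 88)), ((np.float64(486.8), np.float64(232.8)), (450, 220, 71, 26, 1315)), ((np.float64(180.5), np.float64(238.0)), (169, 229, 23, 19, 350)), ((np.float64(530.9), np.float64(240.5)), (525, 233, 12, 14, 74)), ((np.float64(330.2), np.float64(245.4)), (312, 242, 37, 8, 199)), ((np.float64(494.4), np.float64(282.4)), (471, 254, 54, 52, 1841)), ((np.float64(360.1), np.float64(281.0)), (307, 270, 112, 22, 1148))]
scene red [((np.float64(469.2), np.float64(245.0)), (467, 244, 6, 3, 14))]
scene red2 []
top blue [((np.float64(153.2), np.float64(230.4)), (129, 205, 50, 53, 2022)), ((np.float64(276.1), np.float64(226.7)), (223, 218, 96, 19, 559)), ((np.float64(434.0), np.float64(258.3)), (424, 248, 21, 21, 356)), ((np.float64(263.2), np.float64(260.6)), (219, 253, 95, 15, 469)), ((np.float64(253.3), np.float64(287.7)), (249, 283, 10, 10, 77))]
top red [((np.float64(162.0), np.float64(265.0)), (159, 263, 7, 5, 29))]
top red2 []
```

View pics/c1.png

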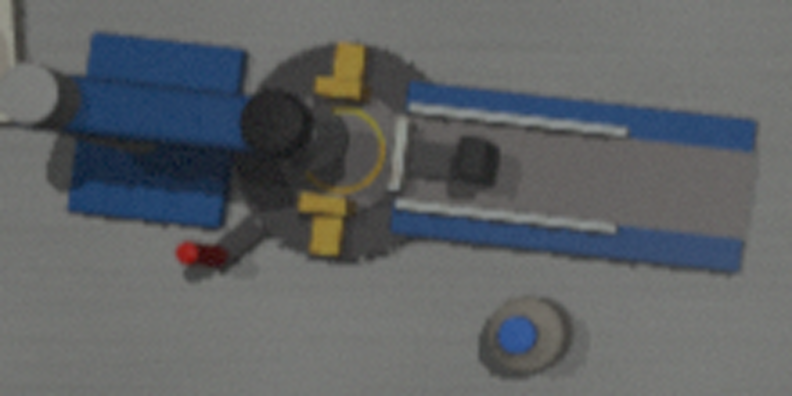

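View pics/c2.png

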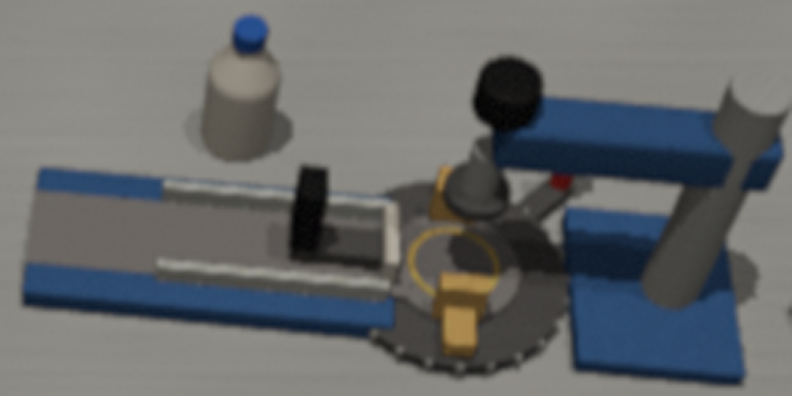

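The crops show the base's free-end corners at top-crop (756,122) and (740,270), the yellow ring centred near (345,150), and the red handle top at (187,253). The grip top is near (478,155). I'll fit the station frame from these points.

Run:
```python
from h import *
np.set_printoptions(precision=4,suppress=True)
t=lambda x,y:(110+(x+.5)/3.6-.5,195+(y+.5)/3.6-.5); s=lambda x,y:(300+(x+.5)/3.3-.5,190+(y+.5)/3.3-.5)
# corners of base, order: end+x,end-x,chuck+x,chuck-x
ct=[(756,120),(740,271),(409,83),(392,235)]; cs=[(23,302),(40,170),(392,333),None]
for a,b in zip(ct,cs):
    print("top",onz("top",*t(*a),.022), "scene",onz("scene",*s(*b),.022) if b else "", tri(ray("top",*t(*a)),ray("scene",*s(*b))) if b else "")
for nm,a,b in(("lid",(434,258.3),None),("handle",t(187,252),s(562,176)),("griptop",t(478,153),s(313,171)),("bottle cap",(253.3,287.7),(375.2,197.5))):
    if b: print(nm,tri(ray("top",*a),ray("scene",*b)))
for n,f in(("top","top0"),("scene","scene0")):
    im=cv2.imread(f"pics/{f}.png")[:,:,::-1].copy()
    bl,k=blobs(im,(100,120,40),(125,255,255))
    x0,y0,x1,y1=(420,244,450,274) if n=="top" else (165,224,198,262)
    ys,xs=np.nonzero(k[y0:y1,x0:x1]); print(n,"lid",xs.min()+x0,xs.max()+x0,ys.min()+y0,ys.max()+y0)
    # ring
    bl,k=blobs(im,(20,90,60),(32,255,255)); print([b for b in bl if (170<b[0][0]<240 if n=="top" else 400<b[0][0]<480)])
    V=cv2.cvtColor(im,cv2.COLOR_RGB2HSV)
    if n=="scene":
        print(V[224:262:2,181].tolist())
lt=(434,258.3)
print("lid plane .064",onz("top",*lt,.064))
p=onz("top",*lt,.064); print("proj scene",proj("scene",p))
```

```text
top [ 0.5991 -0.0754  0.022 ] scene [ 0.6088 -0.0751  0.022 ] (array([ 0.6004, -0.0753,  0.0099]), [np.float64(0.2), np.float64(0.2)])
top [ 0.4919 -0.0646  0.022 ] scene [ 0.4956 -0.0632  0.022 ] (array([ 0.492 , -0.0638,  0.0175]), [np.float64(0.7), np.float64(0.7)])
top [0.6244 0.1713 0.022 ] scene [0.6326 0.1693 0.022 ] (array([0.6256, 0.1725, 0.0116]), [np.float64(0.7), np.float64(0.7)])
top [0.5163 0.1811 0.022 ] scene  
handle (array([0.5027, 0.3134, 0.0281]), [np.float64(9.4), np.float64(9.4)])
griptop (array([0.567 , 0.1102, 0.1114]), [np.float64(1.9), np.float64(1.9)])
bottle cap (array([0.4476, 0.0792, 0.1204]), [np.float64(0.3), np.float64(0.3)])
top lid 424 444 248 268
[((np.float64(205.2), np.float64(215.1)), (197, 207, 15, 16, 158)), ((np.float64(202.8), np.float64(250.4)), (193, 224, 24, 42, 252))]
scene lid 169 191 229 247
[((np.float64(428.8), np.float64(266.9)), (424, 259, 18, 21, 67)), ((np.float64(448.5), np.float64(273.1)), (445, 266, 7, 13, 29))]
[[19, 105, 90], [19, 90, 105], [117, 59, 113], [108, 184, 140], [108, 182, 140], [108, 180, 140], [108, 184, 140], [108, 183, 141], [109, 184, 141], [108, 183, 141], [108, 183, 142], [108, 185, 131], [140, 38, 60], [20, 159, 74], [20, 148, 74], [20, 157, 73], [19, 153, 75], [19, 153, 75], [19, 161, 76]]
lid plane .064 [ 0.5208 -0.3577  0.064 ]
proj scene (np.float64(181.1206304179275), np.float64(237.8171514656285))
```

```bash
cat >> h.py <<'E'
from scipy.spatial.transform import Rotation as R
A=-0.1008; C0=np.array([.5745,.2173])
def st(x,y,C=None,a=None):   # station -> world xy
    a=A if a is None else a; C=C0 if C is None else C
    return C+np.array([[np.cos(a),-np.sin(a)],[np.sin(a),np.cos(a)]])@[x,y]
def inv(p,C=None,a=None):
    a=A if a is None else a; C=C0 if C is None else C
    return np.array([[np.cos(a),np.sin(a)],[-np.sin(a),np.cos(a)]])@(np.array(p)[:2]-C)
def rot(yaw): # tool down, tool x at yaw
    return R.from_matrix(np.array([[np.cos(yaw),np.sin(yaw),0],[np.sin(yaw),-np.cos(yaw),0],[0,0,-1]]))
def plan(pos,yaw,clos=0,n=None,step=.03,start=None):
    o=r.observe(); p,q=(o["eef_pos"],R.from_quat(o["orientation"])) if start is None else start
    rv=(q.inv()*rot(yaw)).as_rotvec(); d=np.array(pos)-p
    n=n or int(np.ceil(max(np.linalg.norm(d)/step,abs(rv).max()/.08,1)))
    print("n",n,"from",p.round(4),"t",round(o["t"],2))
    for i in range(n):
        s=q.inv().apply(d/n)/.03; print([*map(float,s.round(3)),*map(float,(rv/n/.08).round(3)),clos],end=",\n")
        q=q*R.from_rotvec(rv/n)
E
python3 - <<'E'
from h import *
plan([.555,.05,.24],np.pi/2+A)
for nm,u,v,z in(("handle",110+187.5/3.6-.5,195+252.5/3.6-.5,.092),("grip",110+478.5/3.6-.5,195+153/3.6-.5,.1),("face top",110+401/3.6-.5,195+118/3.6-.5,.052),("face",110+392/3.6-.5,195+188/3.6-.5,.052),("ring",110+345/3.6-.5,195+151/3.6-.5,.022)):
    print(nm,inv(onz("top",u,v,z)))
E
```

```text
n 25 from [ 0.1875 -0.5956  0.2387] t 0.1
[0.726, -0.674, -0.0, -0.001, -0.001, -0.583, 0],
[0.756, -0.639, -0.0, -0.001, -0.001, -0.583, 0],
[0.785, -0.604, -0.0, -0.001, -0.001, -0.583, 0],
[0.813, -0.566, -0.0, -0.001, -0.001, -0.583, 0],
[0.838, -0.528, -0.001, -0.001, -0.001, -0.583, 0],
[0.862, -0.488, -0.001, -0.001, -0.001, -0.583, 0],
[0.884, -0.448, -0.001, -0.001, -0.001, -0.583, 0],
[0.903, -0.406, -0.001, -0.001, -0.001, -0.583, 0],
[0.921, -0.363, -0.001, -0.001, -0.001, -0.583, 0],
[0.937, -0.32, -0.001, -0.001, -0.001, -0.583, 0],
[0.951, -0.276, -0.001, -0.001, -0.001, -0.583, 0],
[0.963, -0.231, -0.001, -0.001, -0.001, -0.583, 0],
[0.973, -0.186, -0.001, -0.001, -0.001, -0.583, 0],
[0.98, -0.141, -0.001, -0.001, -0.001, -0.583, 0],
[0.986, -0.095, -0.001, -0.001, -0.001, -0.583, 0],
[0.989, -0.049, -0.001, -0.001, -0.001, -0.583, 0],
[0.99, -0.003, -0.001, -0.001, -0.001, -0.583, 0],
[0.989, 0.043, -0.001, -0.001, -0.001, -0.583, 0],
[0.986, 0.089, -0.001, -0.001, -0.001, -0.583, 0],
[0.981, 0.135, -0.002, -0.001, -0.001, -0.583, 0],
[0.974, 0.181, -0.002, -0.001, -0.001, -0.583, 0],
[0.964, 0.226, -0.002, -0.001, -0.001, -0.583, 0],
[0.953, 0.271, -0.002, -0.001, -0.001, -0.583, 0],
[0.939, 0.315, -0.002, -0.001, -0.001, -0.583, 0],
[0.923, 0.358, -0.002, -0.001, -0.001, -0.583, 0],
handle [-0.08137027  0.07853724]
grip [ 0.0045369  -0.10748271]
face top [ 0.02653857 -0.04376198]
face [-0.02239022 -0.04345761]
ring [ 0.00163522 -0.00117241]
```

Emit:
jog_arm(commands=[[0.73,-0.67,0,0,0,-0.58,0],[0.76,-0.64,0,0,0,-0.58,0],[0.79,-0.6,0,0,0,-0.58,0],[0.81,-0.57,0,0,0,-0.58,0],[0.84,-0.53,0,0,0,-0.58,0],[0.86,-0.49,0,0,0,-0.58,0],[0.88,-0.45,0,0,0,-0.58,0],[0.9,-0.41,0,0,0,-0.58,0],[0.92,-0.36,0,0,0,-0.58,0],[0.94,-0.32,0,0,0,-0.58,0]])

```text
t: 1.35
eef_pos: [0.3351, -0.3369, 0.2393]
orientation: [0.927, 0.376, -0.0, -0.0]
wrist_force: [-1.0, 0.1, 0.4]
finger_gap: 0.0872
grasp_force: 0.0
```

Emit:
jog_arm(commands=[[0.95,-0.28,0,0,0,-0.58,0],[0.96,-0.23,0,0,0,-0.58,0],[0.97,-0.19,0,0,0,-0.58,0],[0.98,-0.14,0,0,0,-0.58,0],[0.99,-0.1,0,0,0,-0.58,0],[0.99,-0.05,0,0,0,-0.58,0],[0.99,0,0,0,0,-0.58,0],[0.99,0.04,0,0,0,-0.58,0],[0.99,0.09,0,0,0,-0.58,0],[0.98,0.13,0,0,0,-0.58,0]])

```text
t: 2.6
eef_pos: [0.4824, -0.0789, 0.2393]
orientation: [0.816, 0.579, -0.0, -0.0]
wrist_force: [0.5, 0.5, -1.3]
finger_gap: 0.0868
grasp_force: 0.0
```

Emit:
jog_arm(commands=[[0.97,0.18,0,0,0,-0.58,0],[0.96,0.23,0,0,0,-0.58,0],[0.95,0.27,0,0,0,-0.58,0],[0.94,0.32,0,0,0,-0.58,0],[0.92,0.36,0,0,0,-0.58,0],[0,0,0,0,0,0,0],[0,0,0,0,0,0,0]])

```text
t: 3.48
eef_pos: [0.5557, 0.0481, 0.2391]
orientation: [0.744, 0.669, -0.001, -0.0]
wrist_force: [-0.1, 0.4, 0.3]
finger_gap: 0.0871
grasp_force: 0.0
```

Run:
```python
from h import *
o=r.observe();print(o["t"],o["eef_pos"],o["qd"].round(3))
m=r.camera_model("wrist"); im=r.get_image("wrist"); cv2.imwrite("pics/w1.png",im[:,:,::-1]); np.save("w1.npy",m["extrinsics"])
```

```text
3.475 [0.55574514 0.04811744 0.23911062] [-0.016 -0.008  0.006  0.002 -0.003  0.   ]
```

View pics/w1.png

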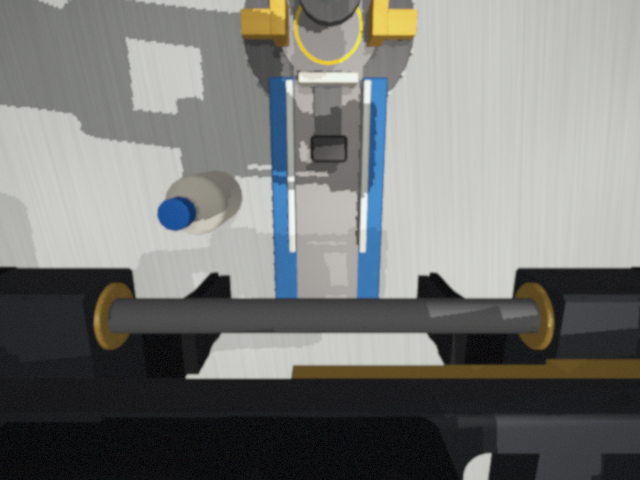

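The wrist view looks down on the station. The grip top is a dark rectangle centred near (329,148), the white face bar is at (328,78), the base's chuck-end corners are at (271,79) and (387,77), and the yellow ring is around (329,30).

Run:
```python
from h import *
m=r.camera_model("wrist"); m["extrinsics"]=np.load("w1.npy")
W=lambda u,v,z:onz("wrist",u,v,z,m)
np.set_printoptions(precision=4,suppress=True)
for n,u,v,z in(("cor-x",270.5,79,.022),("cor+x",387,77,.022),("edge-x far",276,297,.022),("edge+x far",379.5,297,.022),("grip",328.5,148.5,.1),("face",328,71,.052),("faceL",298,72,.052),("faceR",358,71,.052)):
    p=W(u,v,z); print(n,p,inv(p))
im=cv2.imread("pics/w1.png")[:,:,::-1].copy()
hsv=cv2.cvtColor(im,cv2.COLOR_RGB2HSV); k=cv2.inRange(hsv,(24,110,120),(34,255,255)); k[:, :293]=0;k[:,365:]=0
ys,xs=np.nonzero(k); P=np.array([inv(W(u,v,.022)) for u,v in zip(xs,ys)])
# circle fit
a=np.c_[2*P,np.ones(len(P))]; s=np.linalg.lstsq(a,(P**2).sum(1),rcond=None)[0]; print("ring",len(P),s[:2],np.sqrt(s[2]+s[0]**2+s[1]**2),P.min(0),P.max(0))
# dark grip blob
g=cv2.cvtColor(im,cv2.COLOR_RGB2GRAY)[125:172,300:358]; print(g[::3,::3])
print("tri grip", tri(ray("wrist",328.5,148.5,m),ray("scene",300+313.5/3.3-.5,190+171.5/3.3-.5)), tri(ray("wrist",328.5,148.5,m),ray("top",110+478.5/3.6-.5,195+153.5/3.6-.5)))
```

```text
cor-x [0.5206 0.1798 0.022 ] [-0.0498 -0.0427]
cor+x [0.6261 0.1704 0.022 ] [ 0.0561 -0.0414]
edge-x far [ 0.4968 -0.0314  0.022 ] [-0.0523 -0.2553]
edge+x far [ 0.6049 -0.0426  0.022 ] [ 0.0564 -0.2555]
grip [0.5661 0.1133 0.1   ] [ 0.0021 -0.1043]
face [0.5725 0.1754 0.052 ] [ 0.0022 -0.0419]
faceL [0.5476 0.1773 0.052 ] [-0.0227 -0.0425]
faceR [0.5972 0.1728 0.052 ] [ 0.0271 -0.042 ]
ring 440 [ 0.0027 -0.0001] 0.028979706447858095 [-0.0268 -0.0304] [0.0334 0.0154]
[[114 115 114 117 115  81  78  77  79  79  81  80  79  79 110 117 117 116
  115 112]
 [114 116 115 116 117  85  76  78  77  80  80  81  77  79 110 115 118 116
  115 115]
 [117 115 116 116 113  87  76  79  78  78  77  78  77  80 110 117 116 116
  117 115]
 [116 115 114 116 103  73  66  67  70  69  71  69  73  68  99 111 117 117
  116 116]
 [115 114 117 111  46  38  40  42  37  36  40  41  38  41  43  47 112 116
  117 115]
 [117 133 116 104  40  49  50  53  52  54  50  53  52  56  55  41 104 117
  117 116]
 [158 177 122 102  35  45  49  51  53  50  53  53  54  54  65  37 105 117
  118 117]
 [143 181 163 102  32  52  55  59
[... 181 characters left out ...]
0  92  94  97 100  54 108 114
  115 108]
 [167 183 178 146  44  80  86  86  88  88  93  95  98  99 100  53 106 114
  114 108]
 [151 182 177 151  49  77  80  82  85  87  90  90  94  96  96  56 109 114
  115 109]
 [123 146 151 157  96  51  48  51  52  50  51  56  52  56  64  82 112 116
  115 113]
 [112 113 107  93  82  81  79  81  80  82  82  80  82 107 113 114 113 112
  114 113]
 [114 111  94  82  83  82  82  82  83  81  81  84  97 113 116 113 111 112
  113 111]
 [117 117 114 113 111  94  87  86  90  92  81  83  98 114 114 113 115 115
  114 112]]
tri grip (array([0.5659, 0.1129, 0.11  ]), [np.float64(0.5), np.float64(0.5)]) (array([0.5676, 0.1126, 0.0867]), [np.float64(1.6), np.float64(1.6)])
```

```bash
sed -i 's/C0=np.array(\[.5745,.2173\])/C0=np.array([.5767,.2171])/' h.py
python3 - <<'E'
from h import *
o=r.observe(); Y=np.pi/2+A
plan([.566,.113,.17],Y,0,4)
plan([.566,.113,.09],Y,0,4,start=(np.array([.566,.113,.17]),rot(Y)))
print(st(0,-.255),st(0,-.249))
E
```

```text
n 4 from [0.5557 0.0478 0.2392] t 3.52
[0.549, 0.028, 0.577, -0.004, 0.001, -0.019, 0],
[0.549, 0.029, 0.577, -0.004, 0.001, -0.019, 0],
[0.549, 0.029, 0.577, -0.004, 0.001, -0.019, 0],
[0.549, 0.03, 0.577, -0.004, 0.001, -0.019, 0],
n 4 from [0.566 0.113 0.17 ] t 3.52
[0.0, 0.0, 0.667, 0.0, 0.0, 0.0, 0],
[0.0, 0.0, 0.667, 0.0, 0.0, 0.0, 0],
[0.0, 0.0, 0.667, 0.0, 0.0, 0.0, 0],
[0.0, 0.0, 0.667, 0.0, 0.0, 0.0, 0],
[ 0.55103951 -0.03660561] [ 0.55164328 -0.03063607]
```

Emit:
jog_arm(commands=[[0.55,0.03,0.58,0,0,-0.02,0],[0.55,0.03,0.58,0,0,-0.02,0],[0.55,0.03,0.58,0,0,-0.02,0],[0.55,0.03,0.58,0,0,-0.02,0],[0,0,0.67,0,0,0,0],[0,0,0.67,0,0,0,0],[0,0,0.67,0,0,0,0],[0,0,0.67,0,0,0,0],[0,0,0,0,0,0,0]])

```text
t: 4.65
eef_pos: [0.5654, 0.1145, 0.0873]
orientation: [0.741, 0.671, -0.002, -0.002]
wrist_force: [-0.5, 0.4, -0.4]
finger_gap: 0.087
grasp_force: 0.0
```

Emit:
jog_arm(commands=[[0,0,0,0,0,0,1],[0,0,0,0,0,0,1],[0,0,0,0,0,0,1],[0,0,0,0,0,0,1],[0,0,0,0,0,0,1],[0,0,0,0,0,0,1]], grip_force=12)

```text
t: 5.4
eef_pos: [0.5669, 0.1137, 0.0896]
orientation: [0.741, 0.671, 0.0, 0.0]
wrist_force: [-0.2, 0.2, -0.2]
finger_gap: 0.0352
grasp_force: 0.0
```

Emit:
jog_arm(commands=[[0,0,0,0,0,0,1],[0,0,0,0,0,0,1],[0,0,0,0,0,0,1]])

```text
t: 5.78
eef_pos: [0.5662, 0.1137, 0.0895]
orientation: [0.742, 0.671, -0.001, -0.001]
wrist_force: [-1.4, 0.6, 1.6]
finger_gap: 0.0275
grasp_force: 12.0
```

Emit:
jog_arm(commands=[[-0.3,0,0,0,0,0,1],[-0.5,0,0,0,0,0,1],[-0.5,0,0,0,0,0,1],[-0.5,0,0,0,0,0,1],[-0.5,0,0,0,0,0,1],[-0.5,0,0,0,0,0,1],[-0.5,0,0,0,0,0,1],[-0.5,0,0,0,0,0,1],[-0.5,0,0,0,0,0,1],[-0.4,0,0,0,0,0,1]])

```text
t: 7.02
eef_pos: [0.5507, -0.0279, 0.0895]
orientation: [0.742, 0.671, -0.001, -0.001]
wrist_force: [-5.9, 3.0, 5.7]
finger_gap: 0.0279
grasp_force: 12.0
```

Emit:
jog_arm(commands=[[0,0,0,0,0,0,1],[0,0,0,0,0,0,1]])

```text
t: 7.28
eef_pos: [0.5507, -0.0287, 0.0895]
orientation: [0.741, 0.671, -0.002, -0.001]
wrist_force: [-6.7, -1.1, 5.9]
finger_gap: 0.028
grasp_force: 12.0
```

Emit:
jog_arm(commands=[[0,0,0,0,0,0,0],[0,0,0,0,0,0,0],[0,0,0,0,0,0,0],[0,0,-0.5,0,0,0,0],[0,0,-1,0,0,0,0],[0,0,-1,0,0,0,0],[0,0,-1,0,0,0,0],[0,0,-0.8,0,0,0,0]])

```text
t: 8.28
eef_pos: [0.5535, -0.0266, 0.2211]
orientation: [0.741, 0.671, 0.001, 0.001]
wrist_force: [0.7, -0.3, -0.7]
finger_gap: 0.0866
grasp_force: 0.0
```

Run:
```python
from h import *
plan([.467,-.403,.22],.7)
print(inv([.5507,-.0287]))
```

```text
n 13 from [ 0.5535 -0.0266  0.2211] t 8.28
[-0.982, -0.125, 0.003, 0.003, -0.001, 0.742, 0],
[-0.988, -0.067, 0.003, 0.003, -0.001, 0.742, 0],
[-0.99, -0.008, 0.003, 0.003, -0.001, 0.742, 0],
[-0.989, 0.051, 0.003, 0.003, -0.001, 0.742, 0],
[-0.984, 0.109, 0.003, 0.003, -0.001, 0.742, 0],
[-0.976, 0.168, 0.003, 0.003, -0.001, 0.742, 0],
[-0.964, 0.225, 0.003, 0.003, -0.001, 0.742, 0],
[-0.949, 0.282, 0.003, 0.003, -0.001, 0.742, 0],
[-0.931, 0.338, 0.003, 0.003, -0.001, 0.742, 0],
[-0.909, 0.392, 0.003, 0.003, -0.001, 0.742, 0],
[-0.884, 0.446, 0.003, 0.003, -0.001, 0.742, 0],
[-0.856, 0.497, 0.003, 0.003, -0.001, 0.742, 0],
[-0.825, 0.547, 0.003, 0.003, -0.001, 0.742, 0],
[-0.00113332 -0.24716868]
```

Emit:
jog_arm(commands=[[-0.98,-0.13,0,0,0,0.74,0],[-0.99,-0.07,0,0,0,0.74,0],[-0.99,-0.01,0,0,0,0.74,0],[-0.99,0.05,0,0,0,0.74,0],[-0.98,0.11,0,0,0,0.74,0],[-0.98,0.17,0,0,0,0.74,0],[-0.96,0.23,0,0,0,0.74,0]])

```text
t: 9.15
eef_pos: [0.5063, -0.2302, 0.2198]
orientation: [0.864, 0.504, 0.0, 0.001]
wrist_force: [-0.3, 0.5, -0.0]
finger_gap: 0.0868
grasp_force: 0.0
```

Emit:
jog_arm(commands=[[-0.95,0.28,0,0,0,0.74,0],[-0.93,0.34,0,0,0,0.74,0],[-0.91,0.39,0,0,0,0.74,0],[-0.88,0.45,0,0,0,0.74,0],[-0.86,0.5,0,0,0,0.74,0],[-0.83,0.55,0,0,0,0.74,0],[0,0,0,0,0,0,0],[0,0,0,0,0,0,0]])

```text
t: 10.15
eef_pos: [0.4665, -0.4024, 0.219]
orientation: [0.939, 0.344, 0.0, -0.0]
wrist_force: [-0.5, 0.2, -0.3]
finger_gap: 0.0874
grasp_force: 0.0
```

Run:
```python
from h import *
np.set_printoptions(precision=4,suppress=True)
o=r.observe();print(o["t"],o["eef_pos"],o["qd"].round(3))
m=r.camera_model("wrist"); im=r.get_image("wrist"); cv2.imwrite("pics/w2.png",im[:,:,::-1])
b,k=blobs(im,(100,130,50),(125,255,255),500); print(b)
cs,_=cv2.findContours(k,cv2.RETR_EXTERNAL,cv2.CHAIN_APPROX_NONE)
for c in cs:
    if cv2.contourArea(c)>1000:
        e=cv2.fitEllipse(c); print(e,onz("wrist",*e[0],.064,m))
        P=np.array([onz("wrist",u,v,.064,m)[:2] for u,v in c[:,0]]);print(np.ptp(P,0))
        print("tri top",tri(ray("wrist",*e[0],m),ray("top",434,258.3)),"scene",tri(ray("wrist",*e[0],m),ray("scene",180.5,238)))
        print(inv(P.mean(0)))
```

```text
10.15 [ 0.4665 -0.4024  0.219 ] [ 0.013 -0.     0.011 -0.    -0.004  0.002]
[((np.float64(326.8), np.float64(144.5)), (294, 110, 67, 70, 3648))]
((326.8037414550781, 144.48585510253906), (66.20704650878906, 68.32698059082031), 6.029560565948486) [ 0.5212 -0.3598  0.064 ]
[0.0526 0.0527]
tri top (array([ 0.5213, -0.3598,  0.0551]), [np.float64(0.1), np.float64(0.1)]) scene (array([ 0.5211, -0.3595,  0.0636]), [np.float64(0.3), np.float64(0.3)])
[ 0.0026 -0.5797]
```

View pics/w2.png

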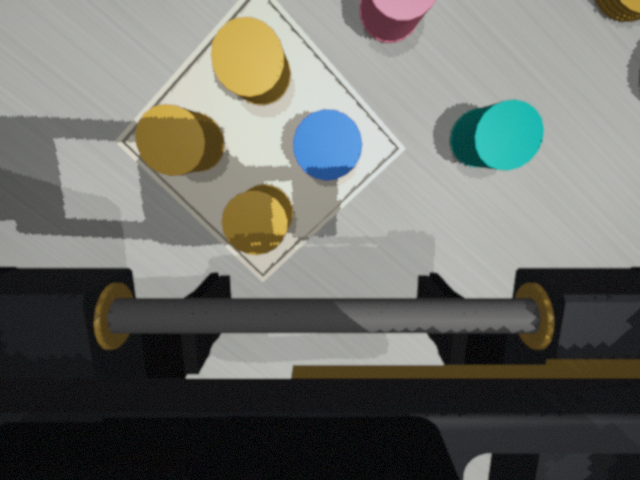

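The blue lid is at (327,144), with a diameter of 53 mm as expected. Its gold neighbours are at (248,57) and (256,219), and the pads close left-right, clear of both. Two-view height is about 0.0636 m, which agrees with the text.

Run:
```python
from h import *
p=np.array([.5212,-.3597,.13])
plan(p,.7,0,5); plan(p-[0,0,.081],.7,0,5,start=(p,rot(.7)))
```

```text
n 5 from [ 0.4666 -0.402   0.2189] t 10.2
[0.46, 0.02, 0.593, -0.001, -0.001, 0.007, 0],
[0.46, 0.02, 0.593, -0.001, -0.001, 0.007, 0],
[0.46, 0.019, 0.593, -0.001, -0.001, 0.007, 0],
[0.46, 0.019, 0.593, -0.001, -0.001, 0.007, 0],
[0.46, 0.019, 0.593, -0.001, -0.001, 0.007, 0],
n 5 from [ 0.5212 -0.3597  0.13  ] t 10.2
[0.0, 0.0, 0.54, 0.0, 0.0, 0.0, 0],
[0.0, 0.0, 0.54, 0.0, 0.0, 0.0, 0],
[0.0, 0.0, 0.54, 0.0, 0.0, 0.0, 0],
[0.0, 0.0, 0.54, 0.0, 0.0, 0.0, 0],
[0.0, 0.0, 0.54, 0.0, 0.0, 0.0, 0],
```

Emit:
jog_arm(commands=[[0.46,0.02,0.59,0,0,0,0],[0.46,0.02,0.59,0,0,0,0],[0.46,0.02,0.59,0,0,0,0],[0.46,0.02,0.59,0,0,0,0],[0.46,0.02,0.59,0,0,0,0],[0,0,0.5,0,0,0,0],[0,0,0.5,0,0,0,0],[0,0,0,0,0,0,0]])

```text
t: 11.2
eef_pos: [0.5201, -0.3607, 0.0985]
orientation: [0.939, 0.343, -0.001, -0.001]
wrist_force: [0.5, 0.5, 0.1]
finger_gap: 0.0872
grasp_force: 0.0
```

Emit:
jog_arm(commands=[[0,0,0.57,0,0,0,0],[0,0,0.57,0,0,0,0],[0,0,0.57,0,0,0,0],[0,0,0,0,0,0,1],[0,0,0,0,0,0,1],[0,0,0,0,0,0,1],[0,0,0,0,0,0,1],[0,0,0,0,0,0,1],[0,0,0,0,0,0,1]], grip_force=15)

```text
t: 12.32
eef_pos: [0.5213, -0.361, 0.0493]
orientation: [0.939, 0.344, 0.0, 0.0]
wrist_force: [-0.9, 1.3, 3.7]
finger_gap: 0.0524
grasp_force: 15.0
```

Run:
```python
from h import *
m=r.camera_model("wrist"); m["extrinsics"]=np.load("w1.npy")
g=cv2.imread("pics/w1.png",0).astype(int)
for v in (190,205,220,235):
    L=np.where(g[v,280:302]>205)[0]+280; Rr=np.where(g[v,352:375]>205)[0]+352
    if len(L)*len(Rr): print(v,L.min(),L.max(),Rr.min(),Rr.max(),[inv(onz("wrist",u,v,.04,m)).round(4).tolist() for u in(L.min(),L.max()+1,Rr.min(),Rr.max()+1)])
Y=np.pi/2+A; o=r.observe(); p=o["eef_pos"]; p1=p+[0,0,.07]
print(p); t=np.array([*st(0,-.125),.13]); print(t)
plan(t,Y,1,start=(p1,R.from_quat(o["orientation"])))
```

```text
205 289 293 361 366 [[-0.0365, -0.1555], [-0.0318, -0.1555], [0.031, -0.1557], [0.0366, -0.1557]]
220 289 294 361 365 [[-0.0369, -0.1697], [-0.0312, -0.1698], [0.0313, -0.1699], [0.036, -0.17]]
235 290 294 361 365 [[-0.0363, -0.1843], [-0.0315, -0.1843], [0.0316, -0.1845], [0.0363, -0.1845]]
[ 0.52130119 -0.36104543  0.04934398]
[0.56412133 0.0927345  0.13      ]
n 16 from [ 0.5213 -0.361   0.1193] t 12.32
[0.678, -0.664, -0.023, 0.0, 0.0, -0.6, 1],
[0.709, -0.631, -0.022, 0.0, 0.0, -0.6, 1],
[0.739, -0.596, -0.022, 0.0, 0.0, -0.6, 1],
[0.767, -0.56, -0.022, 0.0, 0.0, -0.6, 1],
[0.793, -0.523, -0.022, 0.0, 0.0, -0.6, 1],
[0.817, -0.484, -0.022, 0.0, 0.0, -0.6, 1],
[0.839, -0.444, -0.022, 0.0, 0.0, -0.6, 1],
[0.86, -0.404, -0.022, 0.0, 0.0, -0.6, 1],
[0.878, -0.362, -0.022, 0.0, 0.0, -0.6, 1],
[0.894, -0.319, -0.022, 0.0, 0.0, -0.6, 1],
[0.909, -0.276, -0.022, 0.0, 0.0, -0.6, 1],
[0.921, -0.232, -0.022, 0.0, 0.0, -0.6, 1],
[0.931, -0.188, -0.022, 0.0, 0.0, -0.6, 1],
[0.939, -0.143, -0.022, 0.0, 0.0, -0.6, 1],
[0.945, -0.097, -0.022, 0.0, 0.0, -0.6, 1],
[0.948, -0.052, -0.022, 0.0, 0.0, -0.6, 1],
```

Emit:
jog_arm(commands=[[0,0,-0.3,0,0,0,1],[0,0,-0.7,0,0,0,1],[0,0,-0.7,0,0,0,1],[0,0,-0.7,0,0,0,1]])

```text
t: 12.82
eef_pos: [0.5209, -0.3608, 0.1213]
orientation: [0.939, 0.344, -0.0, -0.0]
wrist_force: [0.5, -1.0, -1.5]
finger_gap: 0.0526
grasp_force: 15.0
```

The rails are centred on station x = 0. The straight path passes over the slide's grip, so I'll go higher.

Emit:
jog_arm(commands=[[0.68,-0.66,-0.6,0,0,-0.6,1],[0.71,-0.63,-0.6,0,0,-0.6,1],[0.74,-0.6,-0.6,0,0,-0.6,1],[0.77,-0.56,-0.4,0,0,-0.6,1],[0.79,-0.52,0,0,0,-0.6,1],[0.82,-0.48,0,0,0,-0.6,1],[0.84,-0.44,0,0,0,-0.6,1],[0.86,-0.4,0,0,0,-0.6,1]])

```text
t: 13.82
eef_pos: [0.5429, -0.1332, 0.1869]
orientation: [0.856, 0.517, -0.0, -0.0]
wrist_force: [0.0, -0.0, -1.5]
finger_gap: 0.0523
grasp_force: 15.0
```

Emit:
jog_arm(commands=[[0.88,-0.36,0,0,0,-0.6,1],[0.89,-0.32,0,0,0,-0.6,1],[0.91,-0.28,0,0,0,-0.6,1],[0.92,-0.23,0,0,0,-0.6,1],[0.93,-0.19,0,0,0,-0.6,1],[0.94,-0.14,0,0,0,-0.6,1],[0.94,-0.1,0,0,0,-0.6,1],[0.95,-0.05,0,0,0,-0.6,1],[0,0,0,0,0,0,1],[0,0,0,0,0,0,1]])

```text
t: 15.08
eef_pos: [0.5643, 0.0922, 0.1868]
orientation: [0.742, 0.67, -0.0, 0.0]
wrist_force: [-0.8, 0.4, -1.2]
finger_gap: 0.0527
grasp_force: 15.0
```

Run:
```python
from h import *
Y=np.pi/2+A; t=np.array([*st(0,-.125),.1]); o=r.observe(); print(inv(o["eef_pos"]))
plan(t,Y,1,4)
m=r.camera_model("top"); im=r.get_image("top")
```

```text
[ 0.00025499 -0.12547993]
n 4 from [0.5643 0.0922 0.1868] t 15.07
[0.004, -0.002, 0.723, -0.001, 0.002, -0.001, 1],
[0.004, -0.002, 0.723, -0.001, 0.002, -0.001, 1],
[0.004, -0.002, 0.723, -0.001, 0.002, -0.001, 1],
[0.004, -0.002, 0.723, -0.001, 0.002, -0.001, 1],
```

Emit:
jog_arm(commands=[[0,0,0.72,0,0,0,1],[0,0,0.72,0,0,0,1],[0,0,0.72,0,0,0,1],[0,0,0.72,0,0,0,1],[0,0,0.5,0,0,0,1],[0,0,0.3,0,0,0,1],[0,0,0.2,0,0,0,1],[0,0,0,0,0,0,1]])

```text
t: 16.12
eef_pos: [0.5646, 0.0925, 0.0703]
orientation: [0.742, 0.67, -0.0, -0.0]
wrist_force: [0.1, -0.3, -1.0]
finger_gap: 0.0527
grasp_force: 15.0
```

Emit:
jog_arm(commands=[[0,0,0.05,0,0,0,1],[0,0,0.05,0,0,0,1],[0,0,0,0,0,0,1]])

```text
t: 16.5
eef_pos: [0.5646, 0.0926, 0.0675]
orientation: [0.742, 0.67, 0.0, 0.0]
wrist_force: [-0.4, 0.4, -1.7]
finger_gap: 0.0524
grasp_force: 15.0
```

Emit:
jog_arm(commands=[[0,0,0.03,0,0,0,1],[0,0,0,0,0,0,1]])

```text
t: 16.75
eef_pos: [0.5647, 0.0926, 0.0673]
orientation: [0.742, 0.67, 0.0, 0.0]
wrist_force: [-1.3, 0.7, 5.5]
finger_gap: 0.0526
grasp_force: 15.0
```

Emit:
jog_arm(commands=[[0,0,0,0,0,0,0.38],[0,0,0,0,0,0,0.35],[0,0,0,0,0,0,0.2],[0,0,0,0,0,0,0],[0,0,0,0,0,0,0],[0,0,-0.4,0,0,0,0],[0,0,-1,0,0,0,0],[0,0,-1,0,0,0,0],[0,0,-1,0,0,0,0],[0,0,-0.6,0,0,0,0]])

```text
t: 18.0
eef_pos: [0.5653, 0.0926, 0.1891]
orientation: [0.742, 0.67, 0.001, 0.001]
wrist_force: [0.0, -0.3, 0.3]
finger_gap: 0.087
grasp_force: 0.0
```

Run:
```python
from h import *
p=np.array([*st(0,-.2472),.188])
plan(p,np.pi/2+A,0,6)
for n in("top","scene"):
    im=r.get_image(n); b,_=blobs(im,(100,120,40),(125,255,255),60)
    print(n,[x for x in b if abs(x[1][2]-21)<6 and abs(x[1][3]-20)<6])
    for q in b:
        if abs(q[1][2]-21)<6 and abs(q[1][3]-20)<6: w=onz(n,*q[0],.082); print(w,inv(w))
    cv2.imwrite(f"pics/{n}1.png",im[:,:,::-1])
```

```text
n 6 from [0.5653 0.0926 0.1891] t 18.0
[-0.679, -0.006, 0.006, 0.007, -0.001, -0.001, 0],
[-0.679, -0.006, 0.006, 0.007, -0.001, -0.001, 0],
[-0.679, -0.006, 0.006, 0.007, -0.001, -0.001, 0],
[-0.679, -0.006, 0.006, 0.007, -0.001, -0.001, 0],
[-0.679, -0.006, 0.006, 0.007, -0.001, -0.001, 0],
[-0.679, -0.007, 0.006, 0.007, -0.001, -0.001, 0],
top []
scene [((np.float64(384.3), np.float64(249.3)), (372, 240, 25, 20, 382))]
[0.56534598 0.09372163 0.082     ] [ 0.0011191  -0.12389464]
```

Emit:
jog_arm(commands=[[-0.68,0,0,0,0,0,0],[-0.68,0,0,0,0,0,0],[-0.68,0,0,0,0,0,0],[-0.68,0,0,0,0,0,0],[-0.68,0,0,0,0,0,0],[-0.68,0,0,0,0,0,0],[0,0,0,0,0,0,0],[0,0,0.6,0,0,0,0]])

```text
t: 19.1
eef_pos: [0.5534, -0.0295, 0.1695]
orientation: [0.742, 0.67, 0.001, 0.001]
wrist_force: [0.8, -0.1, 0.3]
finger_gap: 0.0869
grasp_force: 0.0
```

Emit:
jog_arm(commands=[[0,0,0.67,0,0,0,0],[0,0,0.67,0,0,0,0],[0,0,0.67,0,0,0,0],[0,0,0.67,0,0,0,0.2],[0,0,0,0,0,0,1],[0,0,0,0,0,0,1],[0,0,0,0,0,0,1],[0,0,0,0,0,0,1],[0,0,0,0,0,0,1],[0,0,0,0,0,0,1]])

```text
t: 20.35
eef_pos: [0.5506, -0.029, 0.0881]
orientation: [0.742, 0.67, -0.001, -0.001]
wrist_force: [-3.6, 0.3, 4.5]
finger_gap: 0.0278
grasp_force: 15.0
```

Emit:
jog_arm(commands=[[0,0,0,0,0,0,1],[0,0,0,0,0,0,1],[0,0,0,0,0,0,1]])

```text
t: 20.72
eef_pos: [0.5506, -0.029, 0.0881]
orientation: [0.742, 0.67, -0.001, -0.001]
wrist_force: [-5.3, -0.7, 6.0]
finger_gap: 0.0278
grasp_force: 15.0
```

Run:
```python
from h import *
o=r.observe(); print(o["eef_pos"],inv(o["eef_pos"]),o["finger_gap"])
m=r.camera_model("wrist"); im=r.get_image("wrist"); cv2.imwrite("pics/w3.png",im[:,:,::-1])
b,k=blobs(im,(100,130,50),(125,255,255),800); print(b)
for q in b: w=onz("wrist",*q[0],.082,m); print(q[0],inv(w))
```

```text
[ 0.55060234 -0.02900961  0.08812328] [-0.00119933 -0.24748655] 0.02777386448620194
[((np.float64(244.1), np.float64(155.7)), (221, 0, 53, 298, 8027)), ((np.float64(328.0), np.float64(28.6)), (256, 0, 145, 70, 7605)), ((np.float64(405.4), np.float64(156.7)), (374, 0, 58, 299, 7987))]
(np.float64(244.1), np.float64(155.7)) [-0.03277224 -0.18455406]
(np.float64(328.0), np.float64(28.6)) [ 0.00043716 -0.1389666 ]
(np.float64(405.4), np.float64(156.7)) [ 0.03141746 -0.18484662]
```

View pics/w3.png

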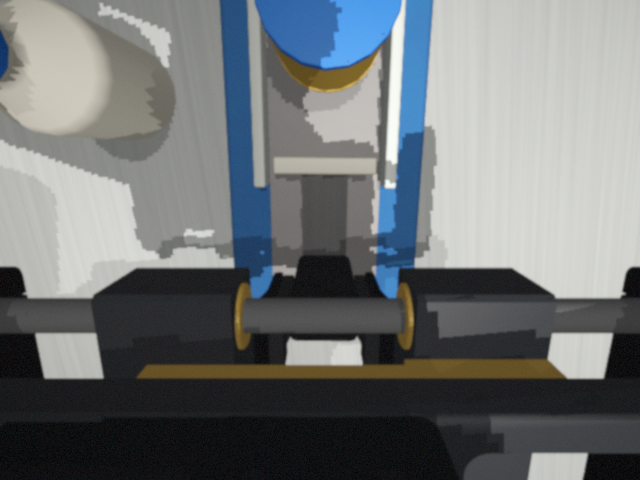

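The wrist view shows the tin upright between the rails with its lid centred near (328,0-70). The face bar is at rows 157-174, and the grip is held between the pads. Next I push slowly.

Emit:
jog_arm(commands=[[0.2,0,0,0,0,0,1],[0.35,0,0,0,0,0,1],[0.35,0,0,0,0,0,1],[0.25,0,0,0,0,0,1],[0.25,0,0,0,0,0,1],[0.3,0,0,0,0,0,1],[0.3,0,0,0,0,0,1],[0.3,0,0,0,0,0,1],[0.3,0,0,0,0,0,1],[0.3,0,0,0,0,0,1]])

```text
t: 22.02
eef_pos: [0.56, 0.0573, 0.0881]
orientation: [0.742, 0.67, -0.001, -0.001]
wrist_force: [-3.9, -2.2, 5.9]
finger_gap: 0.0279
grasp_force: 15.0
```

Emit:
jog_arm(commands=[[0.3,0,0,0,0,0,1],[0.3,0,0,0,0,0,1],[0.3,0,0,0,0,0,1],[0.3,0,0,0,0,0,1],[0.3,0,0,0,0,0,1],[0.2,0,0,0,0,0,1],[0.13,0,0,0,0,0,1],[0.1,0,0,0,0,0,1],[0.1,0,0,0,0,0,1],[0,0,0,0,0,0,1]])

```text
t: 23.28
eef_pos: [0.5667, 0.1183, 0.0881]
orientation: [0.742, 0.67, -0.0, -0.0]
wrist_force: [-3.6, -1.3, 4.8]
finger_gap: 0.0275
grasp_force: 15.0
```

Run:
```python
from h import *
o=r.observe(); print(o["t"],o["eef_pos"],inv(o["eef_pos"]),o["wrist_force"].round(1))
m=r.camera_model("wrist"); im=r.get_image("wrist"); np.save("w4.npy",m["extrinsics"])
S=r.get_image("scene")
cv2.imwrite("pics/w4.png",im[:,:,::-1]);cv2.imwrite("pics/s4.png",S[:,:,::-1])
a=cv2.resize(S[190:310,380:500],(480,480),interpolation=cv2.INTER_CUBIC); b=cv2.resize(im[0:300,170:490],(320,300))
c=np.zeros((480,800,3),np.uint8); c[:,:480]=a; c[:300,480:]=b
cv2.imwrite("pics/c4.png",c[:,:,::-1])
```

```text
23.275 [0.56669346 0.11828067 0.08812128] [-1.16154441e-05 -9.93246736e-02] [-3.6 -1.3  4.8]
```

View pics/c4.png

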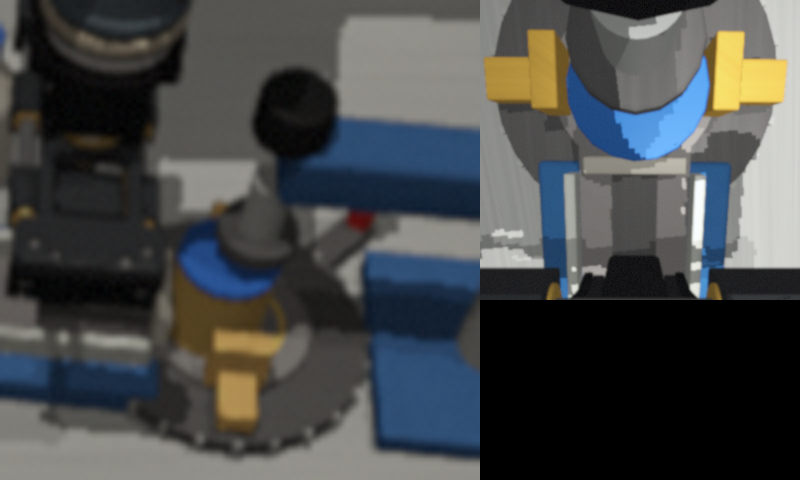

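The tin stands between the jaws just short of the axis. In the wrist crop the lid arc's front is at (640,160), and the brass jaws are at rows about 30-110.

Run:
```python
from h import *
m=r.camera_model("wrist"); m["extrinsics"]=np.load("w4.npy")
im=cv2.imread("pics/w4.png")[:,:,::-1].copy(); W=lambda u,v,z:inv(onz("wrist",u,v,z,m)).round(4)
_,k=blobs(im,(100,130,50),(125,255,255)); k[:, :245]=0;k[:,392:]=0;k[163:]=0
cs,_=cv2.findContours(k,cv2.RETR_EXTERNAL,cv2.CHAIN_APPROX_NONE); c=max(cs,key=cv2.contourArea)[:,0]
# outer (front) arc: lowest pixel of lid per column
P=np.array([W(u,c[c[:,0]==u][:,1].max()+.5,.082) for u in range(c[:,0].min()+2,c[:,0].max()-1)])
a=np.c_[2*P,np.ones(len(P))]; s=np.linalg.lstsq(a,(P**2).sum(1),rcond=None)[0]; print("lid",s[:2],np.sqrt(s[2]+s[0]**2+s[1]**2),"ymin",P[:,1].min(),"x",P[:,0].min(),P[:,0].max())
h=cv2.cvtColor(im,cv2.COLOR_RGB2HSV)
for u in(225,400,405,410,427):
    col=h[0:135,u]; y=np.where((col[:,0]>15)&(col[:,0]<30)&(col[:,1]>120))[0]
    if len(y): print(u,y.min(),y.max(),W(u,y.min(),.059),W(u,y.max()+1,.059), h[y.min():y.max()+8:8,u,2])
g=cv2.cvtColor(im,cv2.COLOR_RGB2GRAY); print(g[148:180,280]); print("face front",W(325,157,.052),W(325,158,.052))
for u in (222,230,400,408,420): print(u,h[90:125:2,u].tolist())
```

```text
lid [ 0.0014296  -0.01112501] 0.026807325211054285 ymin -0.0378 x -0.0248 0.0255
225 30 108 [-0.0419  0.0152] [-0.0439 -0.0165] [153 175 177 172 175 179 179 179 177 173  79]
400 44 115 [0.0327 0.0098] [ 0.0342 -0.0194] [107 104 103 104 106 100 105 104 104 139]
405 36 115 [0.0346 0.0129] [ 0.0364 -0.0194] [118 123 146 168 195 213 222 237 240 231 126]
410 31 115 [0.0367 0.0149] [ 0.0387 -0.0194] [209 244 244 246 246 246 246 247 248 248 142 138]
427 32 109 [0.0439 0.0145] [ 0.0461 -0.0169] [225 244 245 245 245 245 246 247 247 244 116]
[ 86  88  88  87  89  87  88  95 109 125 134 139 139 139 139 139 139 139
 137 137 138 136 136 134 128 114  98  90  89  89  88  96]
face front [ 0.0007 -0.0375] [ 0.0007 -0.0379]
222 [[21, 169, 174], [21, 165, 172], [21, 169, 171], [21, 168, 172], [21, 173, 170], [21, 172, 165], [21, 171, 161], [21, 164, 159], [20, 158, 147], [18, 110, 95], [30, 8, 67], [20, 10, 78], [40, 10, 79], [150, 3, 79], [0, 3, 77], [150, 3, 75], [15, 6, 80], [0, 3, 79]]
230 [[21, 164, 182], [21, 168, 182], [21, 165, 182], [21, 163, 183], [21, 167, 180], [21, 166, 180], [21, 167, 180
[... 306 characters left out ...]
, [21, 172, 104], [20, 170, 114], [20, 165, 130], [20, 170, 132], [18, 84, 139], [15, 14, 145], [24, 10, 131], [15, 9, 120], [8, 9, 118]]
408 [[25, 145, 247], [25, 142, 248], [25, 144, 247], [25, 144, 248], [25, 143, 248], [25, 143, 248], [25, 150, 247], [24, 148, 248], [25, 147, 248], [24, 156, 234], [21, 170, 174], [20, 167, 136], [20, 171, 131], [18, 91, 134], [10, 11, 134], [8, 8, 136], [10, 6, 136], [8, 7, 138]]
420 [[25, 148, 247], [24, 149, 247], [24, 148, 248], [24, 150, 247], [25, 150, 247], [24, 151, 247], [24, 146, 248], [24, 148, 248], [24, 149, 248], [23, 157, 234], [21, 165, 175], [19, 89, 135], [15, 11, 135], [10, 6, 135], [10, 6, 136], [15, 8, 135], [15, 8, 135], [8, 7, 137]]
```

Three measures agree on about 10.3 mm to go: the lid against the jaws, the face position and the grip position.

Emit:
jog_arm(commands=[[0.1,0,0,0,0,0,1],[0.1,0,0,0,0,0,1],[0.09,0,0,0,0,0,1],[0.05,0,0,0,0,0,1],[0,0,0,0,0,0,1],[0,0,0,0,0,0,1]])

```text
t: 24.12
eef_pos: [0.5678, 0.1282, 0.0881]
orientation: [0.742, 0.67, -0.0, -0.0]
wrist_force: [-3.0, -0.3, 4.5]
finger_gap: 0.0276
grasp_force: 15.0
```

```bash
cat > meas.py <<'E'
from h import *
o=r.observe(); print(o["t"],inv(o["eef_pos"]),o["eef_pos"])
m=r.camera_model("wrist"); im=r.get_image("wrist"); W=lambda u,v,z:inv(onz("wrist",u,v,z,m)).round(4)
cv2.imwrite("pics/w5.png",im[:,:,::-1])
h=cv2.cvtColor(im,cv2.COLOR_RGB2HSV)
k=cv2.inRange(h,(100,130,50),(125,255,255))
P=[]
for u in range(262,388,2):
    y=np.where(k[:170,u])[0]
    for e in y:
        if not k[e+1:e+6,u].any(): P.append(W(u,e+.5,.082)); break
P=np.array([p for p in P if abs(p[0])<.026 and p[1]<.02])
for _ in range(3):
    a=np.c_[2*P,np.ones(len(P))]; s=np.linalg.lstsq(a,(P**2).sum(1),rcond=None)[0]; R0=np.sqrt(s[2]+s[0]**2+s[1]**2)
    e=abs(np.linalg.norm(P-s[:2],axis=1)-R0); P=P[e<2.5*np.median(e)+1e-4]
print("lid",s[:2],R0,len(P))
for u in(222,228,412,418,425):
    y=np.where((h[:150,u,0]>15)&(h[:150,u,0]<30)&(h[:150,u,1]>120)&(h[:150,u,2]>140))[0]
    if len(y): print(u,y.min(),y.max(),W(u,y.min(),.059),W(u,y.max()+1,.059))
E
python3 meas.py
```

```text
24.125 [ 7.71944939e-05 -8.93235073e-02] [0.56778823 0.12822213 0.08813088]
lid [0.00142917 0.09686679] 0.07837834602200777 61
222 55 121 [-0.0437  0.0155] [-0.0455 -0.0121]
228 55 130 [-0.0411  0.0155] [-0.043  -0.0159]
412 57 134 [0.0382 0.0147] [ 0.0401 -0.0176]
418 57 133 [0.0408 0.0147] [ 0.0428 -0.0171]
425 57 133 [0.0438 0.0147] [ 0.046  -0.0171]
```

Emit:
jog_arm(commands=[[0,0,0,0,0,0,0.6],[0,0,0,0,0,0,0.2],[0,0,0,0,0,0,0],[0,0,0,0,0,0,0],[0,0,-0.5,0,0,0,0],[0,0,-1,0,0,0,0],[0,0,-1,0,0,0,0],[0,0,-1,0,0,0,0],[0,0,-1,0,0,0,0],[0,0,-0.9,0,0,0,0]])

```text
t: 25.42
eef_pos: [0.5683, 0.1282, 0.2525]
orientation: [0.742, 0.67, 0.001, 0.001]
wrist_force: [0.1, 0.5, -0.0]
finger_gap: 0.0872
grasp_force: 0.0
```

Run:
```python
from h import *
plan([*st(-.081,.01),.25],np.pi/2+A)
```

```text
n 5 from [0.5683 0.1282 0.2525] t 25.43
[0.662, -0.544, 0.016, 0.005, -0.001, -0.001, 0],
[0.662, -0.544, 0.016, 0.005, -0.001, -0.001, 0],
[0.662, -0.544, 0.016, 0.005, -0.001, -0.001, 0],
[0.662, -0.544, 0.016, 0.005, -0.001, -0.001, 0],
[0.662, -0.544, 0.016, 0.005, -0.001, -0.001, 0],
```

Emit:
jog_arm(commands=[[0.66,-0.54,0,0,0,0,0],[0.66,-0.54,0,0,0,0,0],[0.66,-0.54,0,0,0,0,0],[0.66,-0.54,0,0,0,0,0],[0.66,-0.54,0,0,0,0,0],[0,0,0,0,0,0,0],[0,0,0,0,0,0,0]])

```text
t: 26.3
eef_pos: [0.4981, 0.2345, 0.2508]
orientation: [0.742, 0.671, 0.001, 0.001]
wrist_force: [0.1, -0.5, -0.6]
finger_gap: 0.0872
grasp_force: 0.0
```

Run:
```python
from h import *
o=r.observe(); print(o["t"],inv(o["eef_pos"]),o["eef_pos"])
m=r.camera_model("wrist"); im=r.get_image("wrist"); cv2.imwrite("pics/w6.png",im[:,:,::-1])
b=blobs(im,(0,150,60),(8,255,255),40)[0]; print(b)
T=r.get_image("top"); bt=blobs(T,(0,150,60),(8,255,255),8)[0]; print(bt)
for q in b: print(q[0],inv(onz("wrist",*q[0],.092,m)))
k=cv2.inRange(cv2.cvtColor(im,cv2.COLOR_RGB2HSV),(0,150,60),(8,255,255))
ys,xs=np.nonzero(k); V=cv2.cvtColor(im,cv2.COLOR_RGB2HSV)[:,:,2]; print(xs.min(),xs.max(),ys.min(),ys.max())
for y in range(ys.min(),ys.max()+1,3):
    x=xs[ys==y]; print(y,x.min(),x.max(),V[y,(x.min()+x.max())//2])
```

```text
26.3 [-0.07991097  0.00936311] [0.49813687 0.23445698 0.25078069]
[((np.float64(319.7), np.float64(144.9)), (311, 136, 19, 19, 271))]
[]
(np.float64(319.7), np.float64(144.9)) [-0.08281521  0.07817091]
311 329 136 154
136 317 322 168
139 313 326 188
142 311 328 248
145 311 329 252
148 312 328 251
151 314 326 251
154 318 321 193
```

View pics/w6.png

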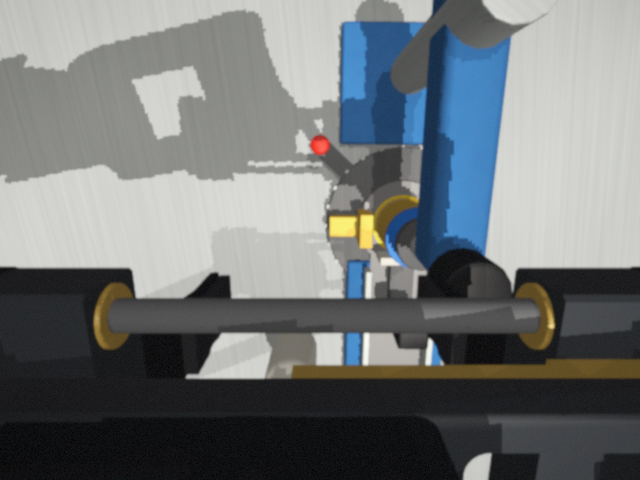

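The red handle top is at (320,145), which puts it 114 mm from the axis at 137°, as it should be. I'll turn the tool so the 190 mm body lies along the lane and go above the handle.

Run:
```python
from h import *
plan([*st(-.0828,.0782),.24],np.pi+A)
```

```text
n 20 from [0.4983 0.2341 0.2504] t 26.4
[0.115, -0.005, 0.017, 0.0, 0.0, -0.983, 0],
[0.115, 0.004, 0.017, 0.0, 0.0, -0.983, 0],
[0.115, 0.013, 0.017, 0.0, 0.0, -0.983, 0],
[0.113, 0.022, 0.017, 0.0, 0.0, -0.983, 0],
[0.111, 0.031, 0.017, 0.0, 0.0, -0.983, 0],
[0.109, 0.039, 0.017, 0.0, 0.0, -0.983, 0],
[0.105, 0.048, 0.017, 0.0, 0.0, -0.983, 0],
[0.101, 0.056, 0.017, 0.0, 0.0, -0.983, 0],
[0.096, 0.064, 0.017, 0.0, 0.0, -0.983, 0],
[0.091, 0.071, 0.017, 0.0, 0.0, -0.983, 0],
[0.085, 0.078, 0.017, 0.0, 0.0, -0.983, 0],
[0.079, 0.084, 0.017, 0.0, 0.0, -0.983, 0],
[0.072, 0.09, 0.017, 0.0, 0.0, -0.983, 0],
[0.065, 0.096, 0.017, 0.0, 0.0, -0.983, 0],
[0.057, 0.1, 0.017, 0.0, 0.0, -0.983, 0],
[0.049, 0.105, 0.017, 0.0, 0.0, -0.983, 0],
[0.041, 0.108, 0.017, 0.0, 0.0, -0.983, 0],
[0.032, 0.111, 0.017, 0.0, 0.0, -0.983, 0],
[0.023, 0.113, 0.017, 0.0, 0.0, -0.983, 0],
[0.014, 0.115, 0.017, 0.0, 0.0, -0.983, 0],
```

Emit:
jog_arm(commands=[[0.12,0,0,0,0,-0.98,0],[0.12,0,0,0,0,-0.98,0],[0.12,0.01,0,0,0,-0.98,0],[0.11,0.02,0,0,0,-0.98,0],[0.11,0.03,0,0,0,-0.98,0],[0.11,0.04,0,0,0,-0.98,0],[0.11,0.05,0,0,0,-0.98,0],[0.1,0.06,0,0,0,-0.98,0],[0.1,0.06,0,0,0,-0.98,0],[0.09,0.07,0,0,0,-0.98,0]])

```text
t: 27.65
eef_pos: [0.5002, 0.2691, 0.25]
orientation: [0.429, 0.903, -0.0, 0.0]
wrist_force: [0.4, 0.7, -0.3]
finger_gap: 0.087
grasp_force: 0.0
```

Emit:
jog_arm(commands=[[0.09,0.08,0,0,0,-0.98,0],[0.08,0.08,0,0,0,-0.98,0],[0.07,0.09,0,0,0,-0.98,0],[0.07,0.1,0,0,0,-0.98,0],[0.06,0.1,0,0,0,-0.98,0],[0.05,0.1,0,0,0,-0.98,0],[0.04,0.11,0,0,0,-0.98,0],[0.03,0.11,0,0,0,-0.98,0],[0.02,0.11,0,0,0,-0.98,0],[0.01,0.12,0,0,0,-0.98,0]])

```text
t: 28.9
eef_pos: [0.5022, 0.3039, 0.25]
orientation: [0.051, 0.999, -0.0, 0.0]
wrist_force: [-0.3, -0.2, 0.8]
finger_gap: 0.087
grasp_force: 0.0
```

Emit:
jog_arm(commands=[[0,0,0,0,0,0,0],[0,0,0,0,0,0,0]])

```text
t: 29.15
eef_pos: [0.5017, 0.3041, 0.25]
orientation: [0.053, 0.999, -0.0, -0.0]
wrist_force: [0.2, 0.4, -0.5]
finger_gap: 0.0868
grasp_force: 0.0
```

Run:
```python
from h import *
p=[*st(-.0828,.0782),.13]
print(inv(r.observe()["eef_pos"]))
plan(p,np.pi+A,0,6)
```

```text
[-0.08334614  0.07903265]
n 6 from [0.5017 0.3041 0.25  ] t 29.15
[-0.003, -0.005, 0.667, -0.0, -0.0, -0.011, 0],
[-0.003, -0.005, 0.667, -0.0, -0.0, -0.011, 0],
[-0.003, -0.005, 0.667, -0.0, -0.0, -0.011, 0],
[-0.003, -0.005, 0.667, -0.0, -0.0, -0.011, 0],
[-0.003, -0.005, 0.667, -0.0, -0.0, -0.011, 0],
[-0.003, -0.005, 0.667, -0.0, -0.0, -0.011, 0],
```

Over the handle. Descend 165 mm to z 0.085 and close.

Emit:
jog_arm(commands=[[0,0,0.8,0,0,0,0],[0,0,0.8,0,0,0,0],[0,0,0.8,0,0,0,0],[0,0,0.8,0,0,0,0.2],[0,0,0.6,0,0,0,0.3],[0,0,0.6,0,0,0,0.4],[0,0,0.6,0,0,0,0.5],[0,0,0.5,0,0,0,0.5],[0,0,0,0,0,0,0.7]])

```text
t: 30.28
eef_pos: [0.5006, 0.3042, 0.0837]
orientation: [0.052, 0.999, -0.001, -0.001]
wrist_force: [-0.4, 0.2, -0.0]
finger_gap: 0.0403
grasp_force: 0.0
```

Emit:
jog_arm(commands=[[0,0,0,0,0,0,1],[0,0,0,0,0,0,1],[0,0,0,0,0,0,1],[0,0,0,0,0,0,1],[0,0,0,0,0,0,1]], grip_force=12)

```text
t: 30.9
eef_pos: [0.502, 0.3046, 0.0857]
orientation: [0.052, 0.999, 0.0, 0.001]
wrist_force: [0.4, -0.8, 5.2]
finger_gap: 0.0155
grasp_force: 12.0
```

Run:
```python
from h import *
o=r.observe(); s=inv(o["eef_pos"]); print(s,np.hypot(*s),np.degrees(np.arctan2(s[1],s[0])))
a0=np.arctan2(s[1],s[0]); v=np.r_[0,.03,np.arange(.09,.70,.06),.73,.76,.79,.82]
q=R.from_quat(o["orientation"]).inv()
P=[np.hypot(*s)*np.array([np.cos(a0+x),np.sin(a0+x)]) for x in v]
for i in range(1,len(v)):
    d=P[i]-P[i-1]; w=st(*d)-C0; t=q.apply([*w,0])/.03; print(round(v[i],2),t.round(2).tolist())
```

```text
[-0.08311524  0.07953752] 0.11504068973651811 136.26008093031015
0.03 [0.08, -0.08, -0.0]
0.09 [0.15, -0.18, -0.0]
0.15 [0.14, -0.18, -0.0]
0.21 [0.13, -0.19, -0.0]
0.27 [0.11, -0.2, -0.0]
0.33 [0.1, -0.21, -0.0]
0.39 [0.09, -0.21, -0.0]
0.45 [0.08, -0.22, -0.0]
0.51 [0.06, -0.22, -0.0]
0.57 [0.05, -0.22, -0.0]
0.63 [0.04, -0.23, -0.0]
0.69 [0.02, -0.23, -0.0]
0.73 [0.01, -0.15, -0.0]
0.76 [0.0, -0.12, -0.0]
0.79 [-0.0, -0.12, -0.0]
0.82 [-0.01, -0.11, -0.0]
```

Emit:
jog_arm(commands=[[0.08,-0.08,0,0,0,0,1],[0.15,-0.18,0,0,0,0,1],[0.14,-0.18,0,0,0,0,1],[0.13,-0.19,0,0,0,0,1],[0.11,-0.2,0,0,0,0,1],[0.1,-0.21,0,0,0,0,1]])

```text
t: 31.65
eef_pos: [0.476, 0.2762, 0.0856]
orientation: [0.052, 0.999, 0.001, -0.0]
wrist_force: [-1.7, 3.9, 6.5]
finger_gap: 0.0158
grasp_force: 12.0
```

Emit:
jog_arm(commands=[[0.09,-0.21,0,0,0,0,1],[0.08,-0.22,0,0,0,0,1],[0.06,-0.22,0,0,0,0,1],[0.05,-0.22,0,0,0,0,1],[0.04,-0.23,0,0,0,0,1],[0,0,0,0,0,0,1]])

```text
t: 32.4
eef_pos: [0.4623, 0.2433, 0.0853]
orientation: [0.052, 0.999, -0.0, -0.001]
wrist_force: [-1.0, -0.3, 6.5]
finger_gap: 0.0155
grasp_force: 12.0
```

Emit:
jog_arm(commands=[[0.02,-0.23,0,0,0,0,1],[0.01,-0.15,0,0,0,0,1],[0,-0.06,0,0,0,0,1],[0,0,0,0,0,0,1]])

```text
t: 32.9
eef_pos: [0.4601, 0.2307, 0.0852]
orientation: [0.052, 0.999, -0.0, -0.001]
wrist_force: [-0.9, 0.7, 5.8]
finger_gap: 0.0154
grasp_force: 12.0
```

Emit:
jog_arm(commands=[[0,-0.08,0,0,0,0,1],[0,0,0,0,0,0,1]])

```text
t: 33.15
eef_pos: [0.4599, 0.2284, 0.0852]
orientation: [0.052, 0.999, -0.0, -0.001]
wrist_force: [-0.1, 1.3, 5.9]
finger_gap: 0.0153
grasp_force: 12.0
```

Emit:
jog_arm(commands=[[0,-0.08,0,0,0,0,1],[0,0,0,0,0,0,1]])

```text
t: 33.4
eef_pos: [0.4596, 0.2261, 0.0852]
orientation: [0.052, 0.999, -0.0, -0.001]
wrist_force: [-0.7, 1.9, 5.1]
finger_gap: 0.0158
grasp_force: 12.0
```

Emit:
jog_arm(commands=[[0,-0.08,0,0,0,0,1],[0,0,0,0,0,0,1]])

```text
t: 33.65
eef_pos: [0.4594, 0.2237, 0.0851]
orientation: [0.052, 0.999, -0.0, -0.001]
wrist_force: [-0.7, 1.0, 4.7]
finger_gap: 0.0153
grasp_force: 12.0
```

Emit:
jog_arm(commands=[[-0.01,-0.08,0,0,0,0,1],[0,0,0,0,0,0,1]])

```text
t: 33.9
eef_pos: [0.4593, 0.2213, 0.0851]
orientation: [0.052, 0.999, -0.0, -0.001]
wrist_force: [-1.6, 1.6, 5.3]
finger_gap: 0.0157
grasp_force: 12.0
```

Emit:
jog_arm(commands=[[-0.01,-0.08,0,0,0,0,1],[0,0,0,0,0,0,1]])

```text
t: 34.15
eef_pos: [0.4591, 0.2194, 0.0851]
orientation: [0.052, 0.999, 0.0, -0.002]
wrist_force: [-1.9, 4.0, 5.1]
finger_gap: 0.0154
grasp_force: 12.0
```

Emit:
jog_arm(commands=[[-0.01,-0.08,0,0,0,0,1],[0,0,0,0,0,0,1]], grip_force=30)

```text
t: 34.4
eef_pos: [0.4591, 0.2177, 0.0851]
orientation: [0.052, 0.999, 0.001, -0.002]
wrist_force: [-2.1, 7.5, 6.0]
finger_gap: 0.0151
grasp_force: 30.0
```

Emit:
jog_arm(commands=[[-0.01,-0.08,0,0,0,0,1],[0,0,0,0,0,0,1]])

```text
t: 34.65
eef_pos: [0.459, 0.2159, 0.0851]
orientation: [0.052, 0.999, 0.001, -0.002]
wrist_force: [-3.3, 9.9, 5.2]
finger_gap: 0.0154
grasp_force: 30.0
```

Run:
```python
from h import *
o=r.observe(); s=inv(o["eef_pos"]); print(o["t"],s,np.hypot(*s),np.degrees(np.arctan2(s[1],s[0])),o["wrist_force"])
S=r.get_image("scene"); T=r.get_image("top"); W=r.get_image("wrist")
c=np.zeros((480,800,3),np.uint8); c[:,:480]=cv2.resize(S[200:320,380:500],(480,480),interpolation=cv2.INTER_CUBIC); c[:240,480:]=cv2.resize(W,(320,240)); c[240:,480:]=cv2.resize(T[200:290,160:280],(320,240),interpolation=cv2.INTER_CUBIC)
cv2.imwrite("pics/c7.png",c[:,:,::-1])
```

```text
34.65 [-0.11697533 -0.01301295] 0.11769692199446431 -173.65221528365444 [-3.25361643  9.9176125   5.18715868]
```

View pics/c7.png

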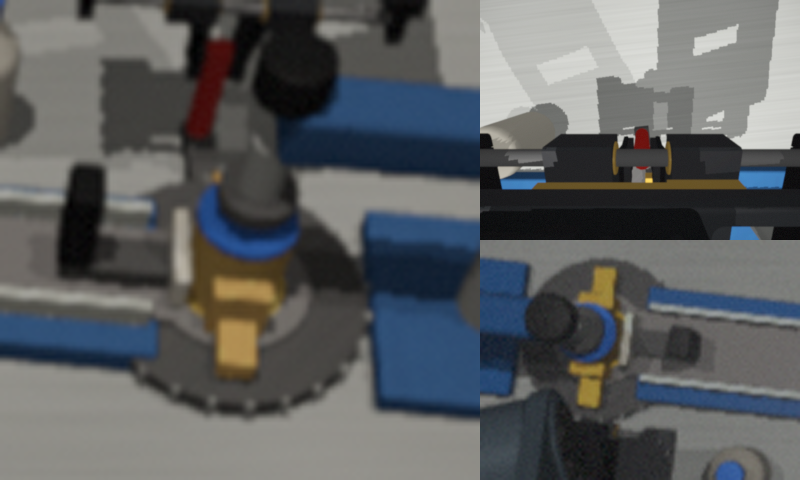

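The tin is under the head, centred with both jaws against it, and the handle force has climbed from about 1.5 N to 10 N. I'll add a little more turn and then release.

Emit:
jog_arm(commands=[[-0.02,-0.08,0,0,0,0,1],[-0.02,-0.08,0,0,0,0,1],[0,0,0,0,0,0,1],[0,0,0,0,0,0,1]])

```text
t: 35.3
eef_pos: [0.4588, 0.2122, 0.0851]
orientation: [0.053, 0.999, 0.002, -0.002]
wrist_force: [-4.3, 14.3, 5.6]
finger_gap: 0.0152
grasp_force: 30.0
```

Emit:
jog_arm(commands=[[0,0,0,0,0,0,0.7],[0,0,0,0,0,0,0.5],[0,0,0,0,0,0,0.5],[0,0,-0.5,0,0,0,0.5],[0,0,-0.8,0,0,0,0.5],[0,0,-1,0,0,0,0.5],[0,0,-1,0,0,0,0.5],[0,0,-1,0,0,0,0.5],[0,0,-1,0,0,0,0.5]])

```text
t: 36.42
eef_pos: [0.4613, 0.2084, 0.2456]
orientation: [0.052, 0.999, -0.0, -0.0]
wrist_force: [-0.5, 0.6, 0.1]
finger_gap: 0.044
grasp_force: 0.0
```

Emit:
jog_arm(commands=[[0.8,0,-0.5,0,0,0,0],[1,0,0,0,0,0,0],[0,-0.8,0,0,0,0,0],[0,-1,0,0,0,0,0],[0,-1,0,0,0,0,0],[0,-1,0,0,0,0,0],[0,-1,0,0,0,0,0],[0,0,0,0,0,0,0]])

```text
t: 37.42
eef_pos: [0.3926, 0.0701, 0.2595]
orientation: [0.054, 0.999, -0.0, -0.0]
wrist_force: [-1.0, 0.7, -0.2]
finger_gap: 0.0871
grasp_force: 0.0
```

Run:
```python
from h import *
S=r.get_image("scene"); T=r.get_image("top")
for n,I in(("scene",S),("top",T)):
    cv2.imwrite(f"pics/{n}8.png",I[:,:,::-1])
    b=blobs(I,(0,150,60),(8,255,255),6)[0]; print(n,b)
    for q in b: s=inv(onz(n,*q[0],.09)); print(s,np.hypot(*s),np.degrees(np.arctan2(s[1],s[0])))
    print([x for x in blobs(I,(100,120,40),(125,255,255),60)[0]][-6:])
c=np.zeros((480,800,3),np.uint8); c[:,:480]=cv2.resize(S[200:320,380:500],(480,480),interpolation=cv2.INTER_CUBIC); c[240:,480:]=cv2.resize(T[200:290,160:280],(320,240),interpolation=cv2.INTER_CUBIC); c[:240,480:]=cv2.resize(S,(320,240))
cv2.imwrite("pics/c8.png",c[:,:,::-1])
```

```text
scene [((np.float64(434.2), np.float64(221.3)), (429, 210, 11, 24, 118))]
[-0.08419725 -0.01446023] 0.08542994103245413 -170.2549612123012
[((np.float64(486.8), np.float64(232.8)), (450, 220, 72, 26, 1314)), ((np.float64(530.9), np.float64(240.5)), (525, 233, 12, 14, 74)), ((np.float64(330.2), np.float64(245.4)), (312, 242, 37, 8, 199)), ((np.float64(440.3), np.float64(257.6)), (429, 247, 26, 18, 209)), ((np.float64(494.5), np.float64(282.4)), (471, 254, 54, 52, 1838)), ((np.float64(360.4), np.float64(281.0)), (308, 270, 111, 22, 1151))]
top [((np.float64(197.2), np.float64(281.4)), (194, 279, 10, 6, 33))]
[-0.11448107 -0.01079819] 0.11498920343571337 -174.61163736319907
[((np.float64(153.2), np.float64(230.4)), (128, 205, 52, 53, 2020)), ((np.float64(276.2), np.float64(226.7)), (223, 218, 96, 19, 559)), ((np.float64(205.5), np.float64(235.4)), (197, 224, 14, 22, 103)), ((np.float64(266.9), np.float64(261.0)), (219, 254, 96, 15, 535)), ((np.float64(253.2), np.float64(287.7)), (249, 283, 10, 10, 78))]
```

View pics/c8.png

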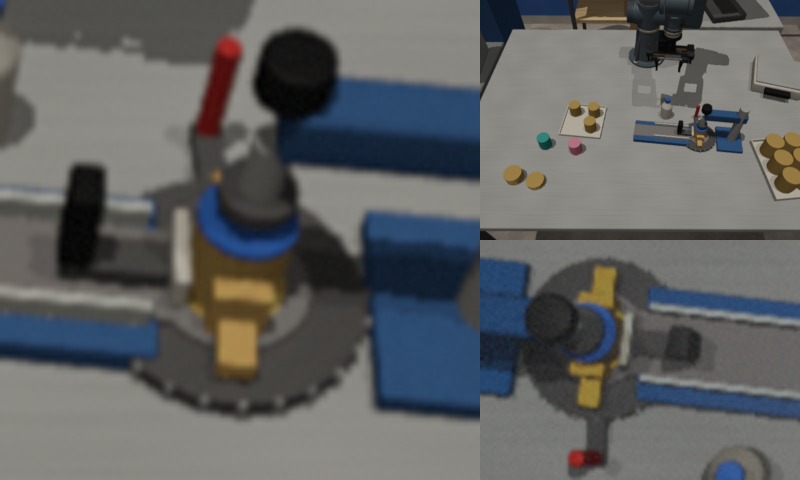

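The tin stands upright under the head with both jaws closed on it. The handle has stayed at about 185°, a turn of about 0.88 rad, and the gold tins and bottle are where they were. The robot is clear of everything.

```bash
python3 -c "
from workcell import r
print(r.hand_in())"
```

```text
the job is handed in; nothing more can be done
None
```

The job is handed in at about 37.5 s: the blue-lidded tin stands under the seaming head between both closed jaws, the sleeve is turned to about 0.88 rad, and the gold tins and white bottle were left standing where they were.

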